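Pack the dye kit and show its yellow cap to the camera in the mirror

ROBOT

A 6-joint arm with a two-finger parallel gripper is mounted at the origin on a cart in front of the work surface, level with it; the furniture and walls round the work are solid. World frame = base frame: x ahead of the robot, y to its left, z up, the work surface at z = 0. Lengths are in m, angles in degrees, forces in N, time in s.
With the tool pointing down it reaches from about 0.25 to 0.725 m from the base axis. Payload 9.7 kg.
Tool frame: the origin (TCP) lies on the front face of the gripper's body, between the roots of the fingers; the fingertips stand ahead of it and the grasp point (between the pads) lies 54 mm ahead of it (tips_ahead is the y of the fingertips in the tool frame, in m); y points along the fingers, z is the direction in which the jaws open and shut, and the axes are right-handed (so a half turn about y gives the same grasp; the last joint's range is limited). The gripper opens to 85 mm and grips with 20 to 120 N. Pads are 22 mm wide; open, the fingers measure 114 mm over their backs; the gripper's body (76 mm by 85 mm) begins 54 mm behind the grasp point. The pads swing forward as they close: fully open they stand 13 mm farther back than shut.
Start: joints at [75.057, 4.979, 10.078, 95.1, 0, 90], TCP at [0.142, 0.531, 0.304] pointing down, gripper open.
Joint ranges: [-179.16, 179.16], [-48.56, 103.87], [-65.8, 70.77], [-126.05, 130.52], [-82.76, 87.17], [-180, 180]. Speed limits (degrees/s): [127.2, 127.2, 147.25, 180, 180, 180].

INTERFACE

Orientations are given as a 3x3 rotation matrix whose columns are the frame's x, y, z axes.
In Python, from station import * gives the robot as it stands. The module is installed in compiled form; this text tells all that it offers.
- The arm moves only by the tool step_arm, never from a script. Its argument "commands" is text: rows parted by semicolons, each of 6 numbers parted by spaces: the shift along the tool's x, y, z in mm, then the turn, a rotation vector about the tool's x, y, z in rad. In form: dx dy dz wx wy wz; .... A call has exactly 5 rows; each row is the pose to reach, as a shift and turn from the pose commanded when the call began, along the tool's axes at that moment; what a row does not reach only later rows make up. A row lasts 1/12 s, in which the tool goes at most 41.7 mm and 7.16 degrees, less where a joint would pass 70% of its speed; a pose out of reach is approached as far as the arm can. A call with a gripper value outside its range is refused whole. "claw" is the opening, from -1 (shut) to 1 (fully open), so that 0 is half open, set as the call begins (left out, the last holds). The fingers move at their own pace and stop on an object; "newtons" is the grip in N (left out, the last holds). Time passes only in rows, so rows that repeat a pose let the fingers close, or fill a call up. It gives the time, the measured TCP pose, the force and the opening at its end, in the units of the state.
- observe(): the state, without advancing time (a new reading comes with each control period).
- capture(name): name is "side" or "top"; returns a dict with "image" (480x640x3 uint8, red, green, blue), "camera_matrix" (3x3 intrinsics, pixels), "k1" (the pictures are not rectified: a ray, as slopes to the right and down, at radius r is drawn at 1 + k1 r^2 times it, then the intrinsics apply), "R" (3x3) and "t" (3): a world point X has camera coordinates R X + t. Camera axes: x right, y down, z forward; pixel columns grow to the right and rows downward; lengths in m; the calibration is good to about 2 mm. A picture is of the moment at which its call begins. There is no depth.
- sign_off(): hands the job in, once; it reports no verdict.
The state is a dict: "clock": time; "qpos": joint angles; "qd": joint speeds; "tau": joint torques, N m; "ee_pos": TCP position; "tcp_rot": TCP orientation; "force": force on the tool from outside, world axes, zero at the start; "torque": the same for the moment, N m; "width": finger opening in m.
Only numpy, scipy, OpenCV 4.12 (cv2) and the standard library are available. Lean on these libraries where they do the work, as an engineer would, in place of code of your own. Each camera call takes 0.05 s, during which the arm holds its last target. There are 200 camera calls.

TASK

Finish the small kit: stand the yellow-capped dye bottle and the little white-capped dropper bottle upright in the two empty pockets of the grey crate, one in each (either way round), setting them down rather than dropping or tipping them. Then turn the sprung mirror on the check stand by its blue peg until the small camera sees the yellow cap in the middle of the glass, that is until the orange sight needle points at the yellow cap, and finish while holding the mirror still at that angle: it springs back if let go, so the program ends with the fingers still on the peg. Leave the tub, lid, steel cup and scissors round about where they are.

Things in the scene. Friction and masses are not known exactly. Their poses are not given: they have to be found in the camera images.
- dye_bottle: amber dye bottle with a white and red label and a bright yellow cap, 42 mm diameter, 85 mm tall, about 0.09 kg, standing loose on the table; origin at the centre of its underside, z up through the cap. It starts either right of the check stand or between stand and crate
- cap (a point): centre of the bottle's yellow cap, 75 mm above its underside; the cap is a cylinder 27 mm in diameter from 64 to 85 mm above the underside, and is the best place to grip from above (the shoulder below it tapers)
- drop_bottle: small dark dropper bottle with a white cap, 30 mm diameter, 62 mm tall, about 0.05 kg, standing loose in the other of the two starting places; origin at the centre of its underside, z up
- white_cap (a point): centre of the dropper bottle's white cap, 55 mm above its underside; the cap is a cylinder 21 mm in diameter from 46 to 62 mm above the underside, the best place to grip from above
- crate: low open grey crate 124 x 172 mm, 24 mm high, fixed; origin under its centre at table height, x along the short side, y along the long side. Floor 3 mm, walls 4 mm thick. A pink lid (top 19 mm high) is packed in the big compartment at +y; at the -y end (towards the mirror) lie two empty pockets 56 x 56 mm, side by side along x, 4 mm divider between
- pocket_1 (a point): centre of one empty pocket on its floor: 30 mm to -x and 54 mm to -y of the crate's origin, 3 mm above the table
- pocket_2 (a point): centre of the other empty pocket on its floor: 30 mm to +x and 54 mm to -y of the crate's origin
- check_stand: fixed steel stand, a 72 mm foot under the mirror joined by a bar to a small black camera 140 mm away; origin at table height on the mirror's upright hinge axis
- camera_lens (a point): front of the camera's lens, 115 mm from the hinge axis and 72 mm above the table; the camera looks level, straight at the hinge axis
- mirror: black-framed mirror, glass 60 mm wide, 42 to 100 mm above the table, on an upright hinge axis in the face of the glass; origin on that axis at table height, x = the way the glass faces, z up. Starts at its stop, turns up to 1.1 rad clockwise seen from above; a spring drives it back. The glass must face half-way between lens and yellow cap, seen from the axis in plan (0.4 to 1.0 rad from the stop)
- mirror_peg (a point): middle of the blue upright peg, 153 mm above the table, 85 mm from the hinge axis; a round pin 14 mm wide from 124 to 173 mm high, free all round and above, moving with the mirror on its arc; to be pinched from above or pushed (spring: about 1.5 N at the stop to 5 N). A bar (top 124 mm high, 14 mm wide) joins it to the mirror
- needle: orange sight needle, 66 mm long, 113 mm above the table, just under the bar; origin on the hinge axis at table height, own x axis along the needle. It is geared to turn by twice the mirror's angle, so it always points where the camera looks by way of the glass
- tub_01: bystander: open pink tub, 96 mm wide, 55 mm high, left of the crate; origin under its centre
- tub_lid_1: bystander: loose pink lid, 98 mm wide, 16 mm high, lying behind and right of the stand; origin under its centre
- steel_cup: bystander: steel cup, 72 mm wide, 82 mm high, behind the stand; origin under its centre
- scissors: bystander: scissors with green handles, 206 mm long, lying flat near the front right edge; origin under its centre
Not all that is in view belongs to the job. Several things look just like the dye_bottle: the one meant starts farthest from the robot's base.

How it is judged (in metres and radians):
On the way:
1. both bottles stand upright on the floor of the crate's empty pockets, let go and at rest (x of dye_bottle in the frame of crate between -0.058 and 0.058 m and y of dye_bottle in the frame of crate between -0.082 and -0.026 m and z of each of dye_bottle, drop_bottle in the frame of crate below 0.01 m and angle between each of dye_bottle, drop_bottle's own z axis and vertical below 0.12 rad and contact force between each of dye_bottle, drop_bottle and the fingers below 0.1 N and linear speed of each of dye_bottle, drop_bottle below 0.03 m/s and x of drop_bottle in the frame of crate between -0.058 and 0.058 m and y of drop_bottle in the frame of crate between -0.082 and -0.026 m), for 0.2 s.
At the end, for the whole second after the job is handed in: Both bottles stand upright (0.12 rad) on the floor of the crate's pockets, untouched, at rest; the needle's line passes within 21 mm of the yellow cap's middle in plan; the fingers hold the mirror still there (over 1 N), through the last second (all of step 1 and x of cap in the frame of needle above 0.05 m and y of cap in the frame of needle between -0.021 and 0.021 m and contact force between the fingers and mirror above 1 N and angular speed of mirror below 0.08 rad/s); the arm keeps its last pose, push and grip.
It fails at once if the tub, the lid, the steel cup or the scissors were moved by more than 30 mm (distance of any of tub_01, tub_lid_1, steel_cup, scissors from where it was at the start of the episode above 0.03 m).
It fails at once if a bottle was tipped over (angle between any of dye_bottle, drop_bottle's own z axis and vertical above 0.7 rad).
It fails at once if a bottle was dropped ((contact force between dye_bottle and the fingers below 0.05 N and linear speed of dye_bottle above 0.6 m/s) or (contact force between drop_bottle and the fingers below 0.05 N and linear speed of drop_bottle above 0.6 m/s)).
It also fails if it takes over 70 s, if anything falls off the work surface, if the arm or the gripper's body presses on something with over 40 N, if the wrist force passes 120 N, or if a joint passes its speed limit or range.

## Working session

There is one attempt and no reset: what is moved stays moved. The work goes in short steps, Python scripts to look and compute and a tool call to move; the robot and the scene stay as the last step left them, time stands still between calls to the robot, and variables do not carry over. Pictures are saved under pics/ and viewed, about 8 in all and at most 12, crops included, and the job is handed in when it is done.

Besides the shell and the picture viewer there is one more tool, called after "Call:" as a command line: name --argument value ..., lists and objects as JSON in quotes. step_arm: Moves the arm, as the interface text tells. Its arguments: {"type":"object","properties":{"commands":{"type":"string"},"claw":{"type":"number"},"newtons":{"type":"number"}},"required":["commands"]}

```bash
mkdir -p pics; cat > h.py <<'E'
from station import *
import numpy as np, cv2
def cap(n,f=None):
    c=capture(n)
    if f: cv2.imwrite(f,c["image"][:,:,::-1])
    return c
def ray(c,u,v):
    K=c["camera_matrix"]; x,y=(u-K[0,2])/K[0,0],(v-K[1,2])/K[1,1]
    a,b=x,y
    for _ in range(20):
        s=1+c["k1"]*(a*a+b*b); a,b=x/s,y/s
    R=np.array(c["R"]); return -R.T@np.array(c["t"]), R.T@np.array([a,b,1])
def onz(c,u,v,z):
    o,d=ray(c,u,v); return o+d*(z-o[2])/d[2]
def proj(c,X):
    p=np.array(c["R"])@np.array(X)+c["t"]; a=p[:2]/p[2]; a=a*(1+c["k1"]*(a@a)); K=c["camera_matrix"]
    return K[0,0]*a[0]+K[0,2],K[1,1]*a[1]+K[1,2]
E
python3 - <<'E'
from h import *
s=observe(); print(s)
for n in("side","top"):
    c=cap(n,f"pics/{n}0.png"); print(n,-np.array(c["R"]).T@c["t"],c["R"],c["k1"],c["camera_matrix"])
E
```

```text
{'clock': 0.0, 'qpos': array([ 7.50576585e+01,  5.00929170e+00,  1.00341324e+01,  9.50982526e+01,
       -6.92996050e-04,  9.00023403e+01]), 'qd': array([ 0.01778058, -0.00615169, -0.09546802, -0.05964115, -0.02147623,
       -0.01700503]), 'tau': array([-6.74991497e-04, -5.20385563e+01,  4.64802468e+01,  1.65107567e-02,
        6.64151401e-08,  2.14134894e-05]), 'ee_pos': array([0.14178454, 0.53127515, 0.30319747]), 'tcp_rot': array([[ 9.66175266e-01, -3.18687783e-04,  2.57886126e-01],
       [-2.57886323e-01, -1.24107253e-03,  9.66174469e-01],
       [ 1.21473871e-05, -9.99999179e-01, -1.28127880e-03]]), 'force': array([ 0.35384612, -0.17107503,  0.25509872]), 'torque': array([-0.06282307, -0.00203613,  0.02953076]), 'width': 0.08518397863636422}
side [ 0.85713123 -0.86614618  0.62859412] [[ 0.93975746  0.34157438  0.01352233]
 [ 0.17447995 -0.4452708  -0.87823155]
 [-0.2939603   0.82768403 -0.47804444]] -0.0455812620313502 [[499.56942519   0.         319.76548149]
 [  0.         499.56942519 232.43939113]
 [  0.           0.           1.        ]]
top [0.43730646 0.03824698 1.35332554] [[ 1.69133878e-02 -9.99854750e-01  2.10133833e-03]
 [-9.95976955e-01 -1.70326860e-02 -8.79760964e-02]
 [ 8.79991093e-02 -6.04910715e-04 -9.96120370e-01]] -0.09597634549103537 [[549.84420592   0.         324.832556  ]
 [  0.         549.84420592 245.75751867]
 [  0.           0.           1.        ]]
```

View pics/top0.png

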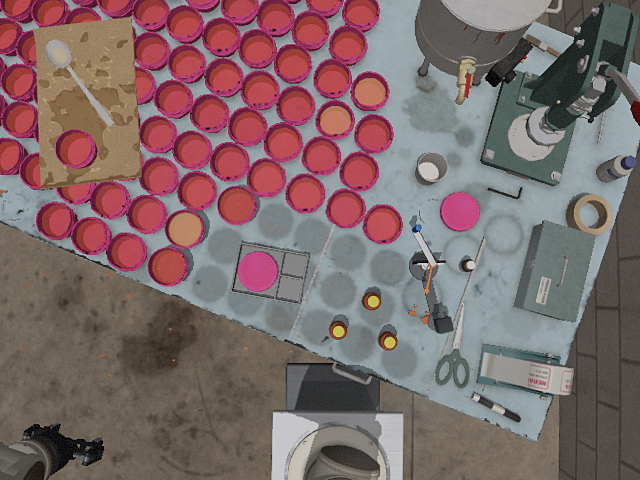

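View pics/side0.png

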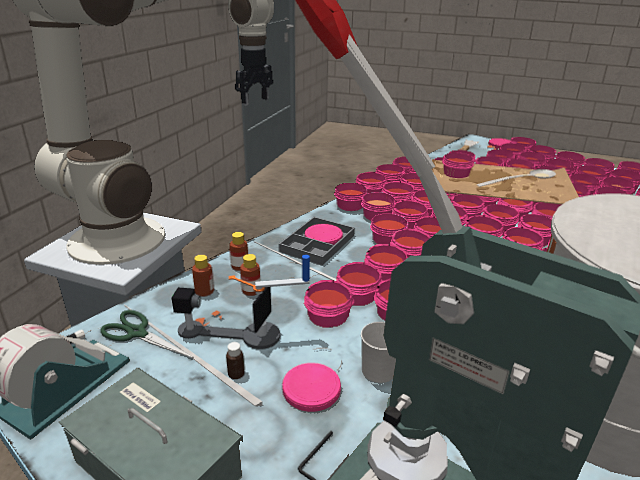

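Candidates for the dye bottle in the top view: yellow caps at (373,301), (338,331) and (388,342). The dropper is the white cap at (467,266); the white-topped cup at (431,167) and the marker at (615,168) are not. I'll measure them and take one close crop.

```bash
cat >> h.py <<'E'
def blobs(c,lo,hi,amin=20):
    m=cv2.inRange(cv2.cvtColor(c["image"],cv2.COLOR_RGB2HSV),lo,hi)
    n,l,s,ce=cv2.connectedComponentsWithStats(m)
    return [(ce[i].round(1),s[i,4],s[i,:4]) for i in range(1,n) if s[i,4]>=amin]
E
python3 - <<'E'
from h import *
c=cap("top"); 
print("base px",proj(c,[0,0,0]))
for b in blobs(c,(24,150,120),(34,255,255)): p=onz(c,*b[0],.085);print("yel",b,p.round(3),np.hypot(*p[:2]).round(3))
for b in blobs(c,(105,150,80),(120,255,255),8): print("blue",b,onz(c,*b[0],.173).round(4))
for b in blobs(c,(8,170,150),(18,255,255),8): print("orange",b,onz(c,*b[0],.113).round(4))
s=cap("side")
for b in blobs(s,(24,150,120),(34,255,255)): print("side yel",b,onz(s,*b[0],.075).round(3))
for n,u,v,z in [("crateTL",238,243,.024),("TR",312,253,.024),("BR",304,301,.024),("BL",233,291,.024),("drop",467,266,.062),("hinge",428,262,.1),("lens",437,318,.08)]: print(n,onz(c,u,v,z).round(3))
a=c["image"][190:370,200:500]; cv2.imwrite("pics/c1.png",cv2.resize(a,None,fx=2.6,fy=2.6,interpolation=2)[:,:,::-1])
E
```

```text
base px (np.float64(336.38559413941687), np.float64(474.85145481682355))
blue (array([417.3, 227.8]), np.int32(34), array([414, 225,   7,   8], dtype=int32)) [ 0.5841 -0.1623  0.173 ]
orange (array([428. , 279.5]), np.int32(53), array([424, 262,   9,  32], dtype=int32)) [ 0.4743 -0.1971  0.113 ]
side yel (array([237.4, 234.1]), np.int32(39), array([233, 232,  10,   5], dtype=int32)) [0.343 0.016 0.075]
side yel (array([200.1, 257.3]), np.int32(51), array([195, 255,  11,   6], dtype=int32)) [ 0.318 -0.103  0.075]
side yel (array([249. , 256.7]), np.int32(54), array([244, 254,  11,   6], dtype=int32)) [ 0.414 -0.064  0.075]
crateTL [0.558 0.249 0.024]
TR [0.537 0.068 0.024]
BR [0.42  0.085 0.024]
BL [0.441 0.257 0.024]
drop [ 0.509 -0.3    0.062]
hinge [ 0.515 -0.199  0.1  ]
lens [ 0.387 -0.225  0.08 ]
```

View pics/c1.png

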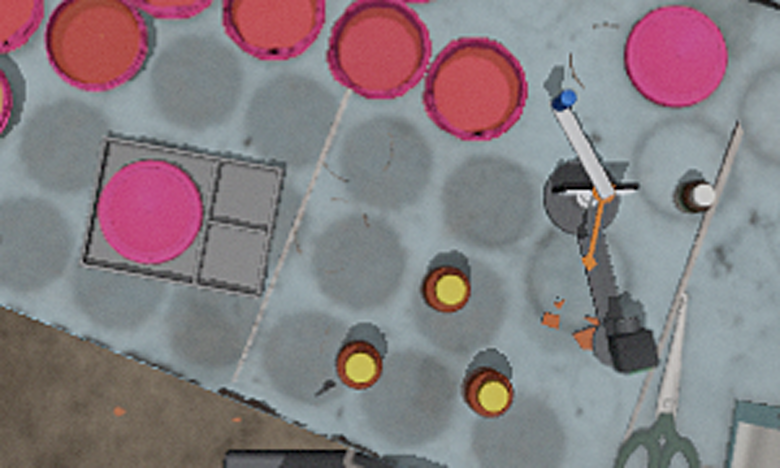

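The crop shows the target cap at (374,301), the farthest yellow cap. The dropper is at (471,265), the needle pivot at (431,265) with its tip at (427,291), and the peg at (418,228). Both pockets are empty, on the right-hand end of the crate.

```bash
python3 - <<'E'
from h import *
import station; print([n for n in dir(station) if not n.startswith('_')], getattr(station,'tips_ahead',None))
c=cap("top"); s=cap("side")
def ctr(c,box,lo,hi):
    x,y,w,h=box; m=cv2.inRange(cv2.cvtColor(c["image"],cv2.COLOR_RGB2HSV)[y:y+h,x:x+w],lo,hi)
    n,l,st,ce=cv2.connectedComponentsWithStats(m); i=1+st[1:,4].argmax(); return ce[i]+[x,y],st[i,4]
for nm,b in (("T",(360,288,26,26)),("A",(326,318,26,26)),("B",(376,328,26,26))):
    p,a=ctr(c,b,(22,100,100),(36,255,255)); X=onz(c,*p,.085); print(nm,p,a,X.round(4),np.hypot(*X[:2]).round(3))
p,a=ctr(c,(462,256,16,18),(0,0,170),(180,60,255)); print("drop",p,a,onz(c,*p,.062).round(4))
p,a=ctr(s,(225,338,22,14),(0,0,150),(180,70,255)); print("drop side",p,a,onz(s,*p,.057).round(4))
co=[onz(c,u,v,.024)[:2] for u,v in((240.8,241.9),(309.6,253.5),(300.8,303),(231.9,290.8))]
co=np.array(co);o=co.mean(0); y=(co[0]+co[3]-co[1]-co[2]);y/=np.linalg.norm(y);x=np.array([y[1],-y[0]])
print("sides",np.linalg.norm(co-np.roll(co,1,0),axis=1),"o",o,"yaw x",np.degrees(np.arctan2(x[1],x[0])))
print("p1",o-.03*x-.054*y,"p2",o+.03*x-.054*y)
print("hinge",onz(c,431.5,265,.115),"ntip",onz(c,427,291,.113))
E
```

```text
['Unreachable', 'capture', 'observe', 'sign_off', 'tips_ahead'] 0.0726
T [372.86538462 300.86538462] 104 [ 0.424  -0.0751  0.085 ] 0.431
A [338.27102804 330.90654206] 107 [0.3542 0.0034 0.085 ] 0.354
B [389.23300971 342.        ] 103 [ 0.3306 -0.1138  0.085 ] 0.35
drop [470.70175439 264.56140351] 57 [ 0.5126 -0.3087  0.062 ]
drop side [234.67099567 344.82251082] 231 [ 0.5074 -0.3029  0.057 ]
sides [0.12041185 0.16991087 0.12133832 0.16926065] o [0.48824521 0.16730258] yaw x -8.752028565451942
p1 [0.45037797 0.1184961 ] p2 [0.50967934 0.10936659]
hinge [ 0.50711488 -0.20463509  0.115     ] ntip [ 0.44828065 -0.19490777  0.113     ]
```

Call:
step_arm --commands "21 0 -26 0 -0.03 0; 43 0 -51 0 -0.06 0; 64 0 -77 0 -0.09 0; 86 0 -102 0 -0.108 0; 107 0 -128 0 -0.108 0" --claw 0.3 --newtons 25

```text
clock: 0.72
ee_pos: [0.2125, 0.3788, 0.3037]
tcp_rot: [[0.989, 0.0, 0.15], [-0.15, 0.0, 0.989], [0.0, -1.0, 0.0]]
force: [0.9, -0.5, -0.0]
width: 0.0557
```

Call:
step_arm --commands "19 0 -28 0 0 0; 37 0 -56 0 0 0; 56 0 -83 0 0 0; 74 0 -111 0 0 0; 93 0 -139 0 0 0"

```text
clock: 1.13
ee_pos: [0.283, 0.2271, 0.304]
tcp_rot: [[0.988, 0.0, 0.152], [-0.152, 0.0, 0.988], [0.0, -1.0, 0.0]]
force: [0.8, 0.3, 0.7]
width: 0.0555
```

Call:
step_arm --commands "19 0 -28 0 0 0; 37 0 -56 0 0 0; 56 0 -83 0 0 0; 74 0 -111 0 0 0; 93 0 -139 0 0 0"

```text
clock: 1.55
ee_pos: [0.3539, 0.0754, 0.3041]
tcp_rot: [[0.988, 0.001, 0.152], [-0.152, 0.0, 0.988], [0.001, -1.0, 0.0]]
force: [1.3, 0.8, 0.2]
width: 0.0554
```

Call:
step_arm --commands "19 0 -28 0 0 0; 37 0 -56 0 0 0; 56 0 -83 0 0 0; 74 0 -111 0 0 0; 93 0 -139 0 0 0"

```text
clock: 1.97
ee_pos: [0.4247, -0.0763, 0.304]
tcp_rot: [[0.988, 0.001, 0.153], [-0.153, -0.0, 0.988], [0.001, -1.0, 0.0]]
force: [0.6, 0.5, -0.1]
width: 0.0557
```

Call:
step_arm --commands "0 22 0 0 0 0; 0 44 0 0 0 0; 0 66 0 0 0 0; 0 88 0 0 0 0; 0 110 0 0 0 0"

```text
clock: 2.38
ee_pos: [0.4243, -0.0746, 0.1928]
tcp_rot: [[0.988, 0.0, 0.153], [-0.153, -0.0, 0.988], [0.0, -1.0, -0.0]]
force: [0.5, -0.3, 0.1]
width: 0.0554
```

```bash
python3 - <<'E'
from h import *
s=cap("side"); print(observe()["ee_pos"])
e=observe()["ee_pos"]
print("cap exp at bottle est",proj(s,[.424,-.075,.085]),"tcp down to .085",proj(s,[e[0],e[1],.085]))
hsv=cv2.cvtColor(s["image"],cv2.COLOR_RGB2HSV)
for b in blobs(s,(18,80,80),(38,255,255)): 
    if 180<b[0][0]<270 and 200<b[0][1]<290: print(b, onz(s,*b[0],.077).round(4))
cv2.imwrite("pics/s1.png",cv2.resize(s["image"][150:400,130:390],None,fx=2.4,fy=2.4,interpolation=2)[:,:,::-1])
E
```

```text
[ 0.42304925 -0.07432081  0.18860706]
cap exp at bottle est (np.float64(250.72112517645058), np.float64(256.17418274878787)) tcp down to .085 (np.float64(250.46058829801433), np.float64(255.93079951893787))
(array([200.7, 261.1]), np.int32(165), array([194, 255,  14,  14], dtype=int32)) [ 0.3297 -0.1189  0.077 ]
(array([249.2, 260.6]), np.int32(162), array([243, 254,  14,  14], dtype=int32)) [ 0.4227 -0.0804  0.077 ]
```

View pics/s1.png

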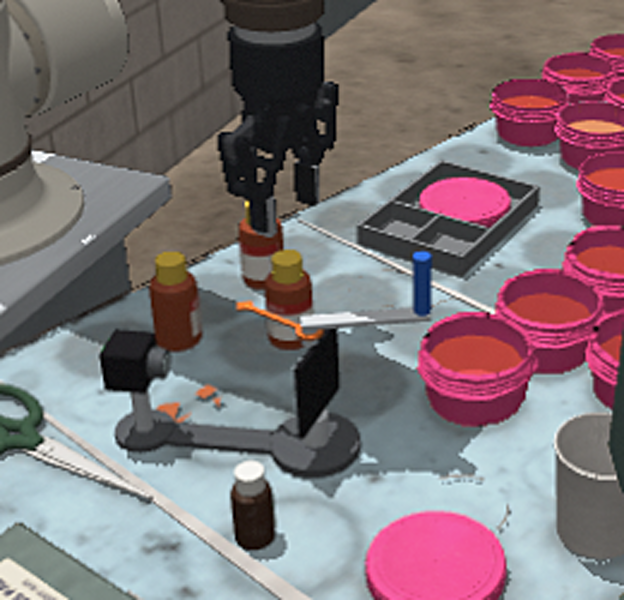

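The crop shows the fingers straddling above the target cap (crop (288,262)), with the dropper clear at (250,470) and the needle and bar behind. Descending to grip.

Call:
step_arm --commands "0 15 -2 0 0 0; 0 30 -2 0 0 0; 0 45 -2 0 0 0; 0 58 -2 0 0 0; 0 58 -2 0 0 0"

```text
clock: 2.85
ee_pos: [0.4233, -0.0763, 0.1342]
tcp_rot: [[0.988, -0.003, 0.152], [-0.152, 0.001, 0.988], [-0.003, -1.0, 0.0]]
force: [-0.4, 0.8, -0.0]
width: 0.0554
```

Call:
step_arm --commands "0 0 0 0 0 0; 0 0 0 0 0 0; 0 0 0 0 0 0; 0 0 0 0 0 0; 0 0 0 0 0 0" --claw -1

```text
clock: 3.27
ee_pos: [0.4249, -0.0765, 0.1374]
tcp_rot: [[0.988, 0.003, 0.152], [-0.152, -0.0, 0.988], [0.003, -1.0, 0.0]]
force: [0.4, 1.2, 6.6]
width: 0.0266
```

Call:
step_arm --commands "0 0 0 0 0 0; 0 0 0 0 0 0; 0 0 0 0 0 0; 0 0 0 0 0 0; 0 0 0 0 0 0"

```text
clock: 3.68
ee_pos: [0.4249, -0.0765, 0.1374]
tcp_rot: [[0.988, 0.003, 0.152], [-0.152, -0.0, 0.988], [0.003, -1.0, 0.0]]
force: [-0.7, 1.1, 6.3]
width: 0.026
```

Call:
step_arm --commands "0 -10 0 0 0 0; 0 -25 0 0 0 0; 0 -45 0 0 0 0; 0 -60 0 0 0 0; 0 -70 0 0 0 0"

```text
clock: 4.1
ee_pos: [0.4245, -0.0766, 0.2083]
tcp_rot: [[0.988, 0.002, 0.152], [-0.152, -0.001, 0.988], [0.002, -1.0, -0.0]]
force: [0.1, -0.1, -1.4]
width: 0.026
```

Call:
step_arm --commands "-1 0 20 0 0 0; -2 0 50 0 0 0; -3 0 80 0 0 0; -4 0 110 0 0 0; -4 0 135 0 0 0"

```text
clock: 4.52
ee_pos: [0.4406, 0.0592, 0.2063]
tcp_rot: [[0.988, 0.0, 0.152], [-0.152, 0.0, 0.988], [0.0, -1.0, 0.0]]
force: [1.1, -0.9, -0.9]
width: 0.026
```

Call:
step_arm --commands "0 0 25 0 0 0; 0 0 45 0 0 0; 0 0 58 0 0 0; 0 0 61 0 0 0; 0 0 61 0 0 0"

```text
clock: 4.93
ee_pos: [0.45, 0.1184, 0.206]
tcp_rot: [[0.989, -0.0, 0.151], [-0.151, -0.0, 0.989], [-0.0, -1.0, -0.0]]
force: [-1.4, 0.1, -2.1]
width: 0.0262
```

```bash
python3 - <<'E'
from h import *
c=cap("top"); s=cap("side"); o=observe(); print(o["ee_pos"],o["width"])
a=cv2.resize(c["image"][200:330,210:350],None,fx=2.8,fy=2.8,interpolation=2)
b=cv2.resize(s["image"][170:300,240:380],None,fx=2.8,fy=2.8,interpolation=2)
cv2.imwrite("pics/p1.png",np.hstack([a,b])[:,:,::-1])
for X in ([.4504,.1185,.003],[.5097,.1094,.003]): print(proj(s,X),proj(c,X))
for q in blobs(s,(18,80,80),(38,255,255)): 
    if 200<q[0][1]<290: print(q)
E
```

```text
[0.44993044 0.11738215 0.20594683] 0.026698198688764052
(np.float64(297.755084993286), np.float64(248.64234103668696)) (np.float64(291.02173613039247), np.float64(288.3543595287564))
(np.float64(319.04675955752924), np.float64(254.928608373344)) (np.float64(295.242182989765), np.float64(264.25548509882003))
(array([237.4, 237.7]), np.int32(137), array([232, 232,  12,  13], dtype=int32))
(array([200.8, 261.1]), np.int32(164), array([194, 255,  14,  14], dtype=int32))
```

View pics/p1.png

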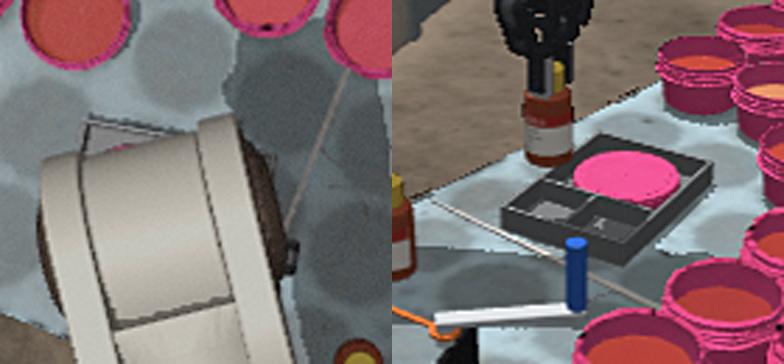

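The side crop shows the bottle hanging upright over the near pocket, whose predicted centre falls in the visible pocket at crop (554,215). Lowering slowly.

Call:
step_arm --commands "0 14 0 0 0 0; 0 28 0 0 0 0; 0 42 0 0 0 0; 0 54 0 0 0 0; 0 60 0 0 0 0"

```text
clock: 5.45
ee_pos: [0.4495, 0.117, 0.1444]
tcp_rot: [[0.988, -0.002, 0.153], [-0.153, -0.001, 0.988], [-0.001, -1.0, -0.001]]
force: [-0.3, 0.5, -1.3]
width: 0.0261
```

Call:
step_arm --commands "0 1 0 0 0 0; 0 2 0 0 0 0; 0 3 0 0 0 0; 0 4 0 0 0 0; 0 5 0 0 0 0"

```text
clock: 5.87
ee_pos: [0.4503, 0.118, 0.1414]
tcp_rot: [[0.988, 0.001, 0.152], [-0.152, 0.0, 0.988], [0.001, -1.0, 0.0]]
force: [0.1, 0.2, -0.5]
width: 0.0261
```

Call:
step_arm --commands "0 0.5 0 0 0 0; 0 1 0 0 0 0; 0 1.5 0 0 0 0; 0 2 0 0 0 0; 0 2 0 0 0 0"

```text
clock: 6.28
ee_pos: [0.4505, 0.1181, 0.1404]
tcp_rot: [[0.988, 0.002, 0.152], [-0.152, 0.001, 0.988], [0.002, -1.0, 0.001]]
force: [-2.1, -0.2, 10.0]
width: 0.0264
```

Call:
step_arm --commands "0 0 0 0 0 0; 0 0 0 0 0 0; 0 0 0 0 0 0; 0 0 0 0 0 0; 0 0 0 0 0 0" --claw 0.2

```text
clock: 6.7
ee_pos: [0.45, 0.1179, 0.1387]
tcp_rot: [[0.988, -0.0, 0.152], [-0.152, -0.0, 0.988], [-0.0, -1.0, -0.0]]
force: [-0.2, 0.5, -0.5]
width: 0.0516
```

Call:
step_arm --commands "0 -10 0 0 0 0; 0 -25 0 0 0 0; 0 -50 0 0 0 0; 0 -80 0 0 0 0; 0 -110 0 0 0 0"

```text
clock: 7.12
ee_pos: [0.4496, 0.1178, 0.2505]
tcp_rot: [[0.988, -0.0, 0.152], [-0.152, -0.0, 0.988], [-0.0, -1.0, -0.0]]
force: [2.0, -0.6, 0.1]
width: 0.0515
```

Call:
step_arm --commands "5 -20 -20 0 0 0; 15 -40 -50 0 0 0; 24 -60 -80 0 0 0; 34 -60 -110 0 0 0; 43 -60 -140 0 0 0"

```text
clock: 7.53
ee_pos: [0.4716, -0.0284, 0.3111]
tcp_rot: [[0.988, 0.003, 0.152], [-0.152, -0.0, 0.988], [0.003, -1.0, 0.0]]
force: [1.3, 0.6, -0.4]
width: 0.0514
```

Call:
step_arm --commands "9 0 -30 0 0 0; 18 0 -60 0 0 0; 27 0 -90 0 0 0; 37 0 -120 0 0 0; 46 0 -150 0 0 0"

```text
clock: 7.95
ee_pos: [0.4938, -0.1839, 0.3097]
tcp_rot: [[0.988, 0.001, 0.152], [-0.152, -0.0, 0.988], [0.001, -1.0, -0.0]]
force: [0.4, 1.3, 0.5]
width: 0.0515
```

Call:
step_arm --commands "9 0 -30 0 0 0; 18 0 -60 0 0 0; 27 0 -90 0 0 0; 36 0 -120 0 0 0; 36 0 -120 0 0 0"

```text
clock: 8.37
ee_pos: [0.5112, -0.3107, 0.3081]
tcp_rot: [[0.988, -0.001, 0.155], [-0.155, -0.001, 0.988], [-0.001, -1.0, -0.001]]
force: [1.2, -0.3, -0.3]
width: 0.0517
```

```bash
python3 - <<'E'
from h import *
c=cap("top"); s=cap("side"); o=observe(); print(o["ee_pos"],o["width"])
for n,q in (("top",c),("side",s)):
  for b in blobs(q,(20,90,90),(38,255,255)):
    if 230<b[0][1]<350: print(n,b,onz(q,*b[0],.088 if n=="top" else .080).round(4))
b=[b for b in blobs(s,(0,0,150),(180,70,255)) if 220<b[0][0]<250 and 330<b[0][1]<360]; print(b,[onz(s,*x[0],.0565).round(4) for x in b])
cv2.imwrite("pics/p2.png",cv2.resize(s["image"][150:400,130:390],None,fx=2.4,fy=2.4,interpolation=2)[:,:,::-1])
E
```

```text
[ 0.51096763 -0.30736133  0.30871417] 0.05114635916949031
top (array([288.7, 288.6]), np.int32(110), array([283, 283,  12,  12], dtype=int32)) [0.4489 0.1188 0.088 ]
top (array([338.3, 330.9]), np.int32(111), array([333, 326,  12,  11], dtype=int32)) [0.3544 0.0034 0.088 ]
top (array([389.2, 341.9]), np.int32(105), array([384, 336,  11,  12], dtype=int32)) [ 0.3311 -0.1133  0.088 ]
side (array([200. , 261.5]), np.int32(131), array([194, 255,  14,  14], dtype=int32)) [ 0.332  -0.1248  0.08  ]
[(array([233.3, 345.8]), np.int32(66), array([228, 342,  12,   8], dtype=int32))] [array([ 0.5061, -0.3054,  0.0565])]
```

View pics/p2.png

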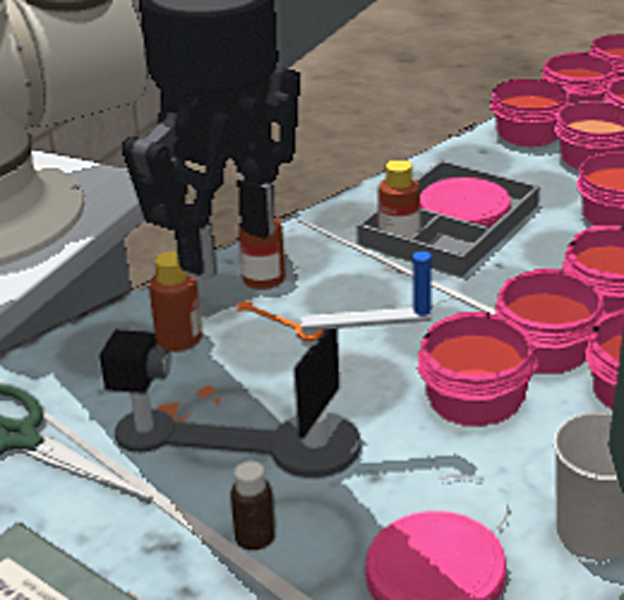

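Dye bottle stands upright in the near pocket (crop (398,200)). The dropper at crop (250,475) is untouched and the tool is centred above it.

Call:
step_arm --commands "0 30 0 0 0 0; 0 60 0 0 0 0; 0 90 0 0 0 0; 0 110 0 0 0 0; 0 120 0 0 0 0"

```text
clock: 8.88
ee_pos: [0.5104, -0.3048, 0.1864]
tcp_rot: [[0.989, -0.003, 0.151], [-0.151, 0.002, 0.989], [-0.003, -1.0, 0.001]]
force: [-1.1, -0.0, 0.3]
width: 0.0511
```

Call:
step_arm --commands "0 20 0 0 0 0; 0 40 0 0 0 0; 0 55 0 0 0 0; 0 67 0 0 0 0; 0 75 0 0 0 0"

```text
clock: 9.3
ee_pos: [0.5113, -0.3058, 0.1136]
tcp_rot: [[0.988, -0.0, 0.152], [-0.152, 0.0, 0.988], [-0.0, -1.0, 0.0]]
force: [-0.2, 0.6, 0.7]
width: 0.0511
```

```bash
python3 - <<'E'
from h import *
s=cap("side");o=observe(); print(o["ee_pos"],o["width"],o["force"])
cv2.imwrite("pics/p3.png",cv2.resize(s["image"][230:400,150:320],None,fx=3.4,fy=3.4,interpolation=2)[:,:,::-1])
E
```

```text
[ 0.5109257  -0.30571063  0.11232383] 0.05122655340429243 [-0.41782314 -0.49548732 -1.84117097]
```

View pics/p3.png

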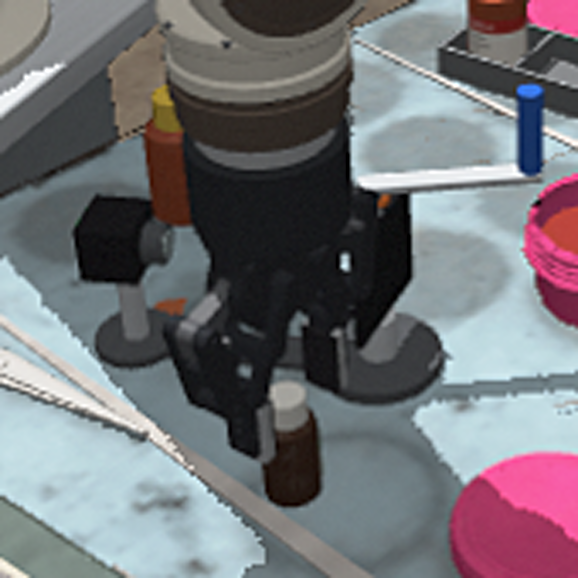

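The cap at crop (290,400) sits between the pads. Closing.

Call:
step_arm --commands "0 0 0 0 0 0; 0 0 0 0 0 0; 0 0 0 0 0 0; 0 0 0 0 0 0; 0 0 0 0 0 0" --claw -1

```text
clock: 9.77
ee_pos: [0.5116, -0.3066, 0.1151]
tcp_rot: [[0.988, 0.002, 0.152], [-0.152, -0.001, 0.988], [0.002, -1.0, -0.001]]
force: [-0.4, -0.1, 4.6]
width: 0.0258
```

Call:
step_arm --commands "0 0 0 0 0 0; 0 0 0 0 0 0; 0 0 0 0 0 0; 0 0 0 0 0 0; 0 0 0 0 0 0"

```text
clock: 10.18
ee_pos: [0.5116, -0.3067, 0.115]
tcp_rot: [[0.988, 0.002, 0.152], [-0.152, -0.001, 0.988], [0.002, -1.0, -0.001]]
force: [-1.1, -0.1, 6.5]
width: 0.0259
```

Call:
step_arm --commands "0 -10 0 0 0 0; 0 -25 0 0 0 0; 0 -50 0 0 0 0; 0 -75 0 0 0 0; 0 -100 0 0 0 0"

```text
clock: 10.6
ee_pos: [0.5108, -0.3062, 0.2153]
tcp_rot: [[0.988, -0.001, 0.152], [-0.152, 0.0, 0.988], [-0.001, -1.0, 0.0]]
force: [-0.8, -0.2, -0.0]
width: 0.0261
```

Call:
step_arm --commands "0 -25 0 0 0 0; 0 -50 0 0 0 0; 0 -75 0 0 0 0; 0 -90 0 0 0 0; 0 -100 0 0 0 0"

```text
clock: 11.02
ee_pos: [0.5112, -0.3064, 0.3166]
tcp_rot: [[0.988, 0.002, 0.152], [-0.152, -0.001, 0.988], [0.002, -1.0, -0.001]]
force: [1.0, -0.5, -0.7]
width: 0.0261
```

Call:
step_arm --commands "-3 0 20 0 0 0; -7 0 45 0 0 0; -12 0 75 0 0 0; -17 0 105 0 0 0; -21 0 135 0 0 0"

```text
clock: 11.43
ee_pos: [0.5104, -0.1686, 0.3136]
tcp_rot: [[0.988, -0.001, 0.153], [-0.153, 0.0, 0.988], [-0.001, -1.0, 0.0]]
force: [0.3, 0.2, -0.1]
width: 0.0261
```

Call:
step_arm --commands "-5 0 30 0 0 0; -9 0 60 0 0 0; -14 0 90 0 0 0; -19 0 120 0 0 0; -24 0 150 0 0 0"

```text
clock: 11.85
ee_pos: [0.5096, -0.0164, 0.3137]
tcp_rot: [[0.988, -0.001, 0.152], [-0.152, 0.0, 0.988], [-0.001, -1.0, -0.0]]
force: [0.6, 0.2, -1.5]
width: 0.0257
```

Call:
step_arm --commands "-5 0 30 0 0 0; -10 0 60 0 0 0; -15 0 90 0 0 0; -19 0 115 0 0 0; -20 0 126 0 0 0"

```text
clock: 12.27
ee_pos: [0.509, 0.1123, 0.3136]
tcp_rot: [[0.989, -0.001, 0.15], [-0.15, 0.0, 0.989], [-0.001, -1.0, 0.0]]
force: [0.3, -0.6, -0.4]
width: 0.026
```

Call:
step_arm --commands "0 25 0 0 0 0; 0 50 0 0 0 0; 0 75 0 0 0 0; 0 95 0 0 0 0; 0 105 0 0 0 0"

```text
clock: 12.68
ee_pos: [0.5086, 0.1091, 0.2059]
tcp_rot: [[0.988, -0.004, 0.152], [-0.152, -0.001, 0.988], [-0.004, -1.0, -0.002]]
force: [-0.1, -0.2, -0.6]
width: 0.0263
```

```bash
python3 - <<'E'
from h import *
s=cap("side");c=cap("top");o=observe(); print(o["ee_pos"],o["width"],o["force"])
X=[.5097,.1094,.003];print(proj(s,X))
cv2.imwrite("pics/p4.png",cv2.resize(s["image"][150:290,240:400],None,fx=4,fy=4,interpolation=2)[:,:,::-1])
E
```

```text
[0.50878141 0.10920623 0.20720726] 0.026215821954809846 [ 0.03054946 -0.75275355  0.53430802]
(np.float64(319.04675955752924), np.float64(254.928608373344))
```

View pics/p4.png

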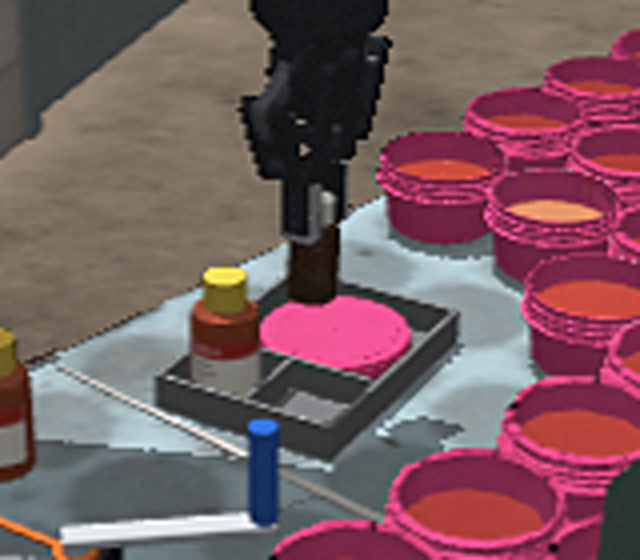

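The dropper hangs upright over the far pocket (centre near crop (315,408), as predicted). Lowering.

Call:
step_arm --commands "0 20 0 0 0 0; 0 40 0 0 0 0; 0 60 0 0 0 0; 0 74 0 0 0 0; 0 82 0 0 0 0"

```text
clock: 13.2
ee_pos: [0.5096, 0.1095, 0.1266]
tcp_rot: [[0.988, -0.0, 0.152], [-0.152, -0.0, 0.988], [-0.0, -1.0, -0.0]]
force: [0.1, 0.6, -0.3]
width: 0.0259
```

Call:
step_arm --commands "0 1 0 0 0 0; 0 2 0 0 0 0; 0 3 0 0 0 0; 0 4 0 0 0 0; 0 5 0 0 0 0"

```text
clock: 13.62
ee_pos: [0.5099, 0.1098, 0.1228]
tcp_rot: [[0.988, 0.001, 0.152], [-0.152, 0.0, 0.988], [0.001, -1.0, 0.0]]
force: [0.3, 0.2, 0.3]
width: 0.0258
```

Call:
step_arm --commands "0 1 0 0 0 0; 0 2 0 0 0 0; 0 3 0 0 0 0; 0 4 0 0 0 0; 0 4 0 0 0 0"

```text
clock: 14.03
ee_pos: [0.5097, 0.1097, 0.1182]
tcp_rot: [[0.988, 0.001, 0.152], [-0.152, -0.0, 0.988], [0.001, -1.0, 0.0]]
force: [0.1, -0.6, 2.2]
width: 0.0261
```

Call:
step_arm --commands "0 0.5 0 0 0 0; 0 1 0 0 0 0; 0 1 0 0 0 0; 0 1 0 0 0 0; 0 1 0 0 0 0"

```text
clock: 14.45
ee_pos: [0.51, 0.1097, 0.118]
tcp_rot: [[0.988, 0.002, 0.152], [-0.152, 0.0, 0.988], [0.002, -1.0, 0.0]]
force: [-0.5, -2.0, 8.7]
width: 0.0257
```

Call:
step_arm --commands "0 0 0 0 0 0; 0 0 0 0 0 0; 0 0 0 0 0 0; 0 0 0 0 0 0; 0 0 0 0 0 0" --claw 0.1

```text
clock: 14.87
ee_pos: [0.5094, 0.1097, 0.1166]
tcp_rot: [[0.988, -0.0, 0.152], [-0.152, -0.0, 0.988], [-0.0, -1.0, -0.0]]
force: [-1.0, 0.2, -1.0]
width: 0.0471
```

Call:
step_arm --commands "0 -10 0 0 0 0; 0 -25 0 0 0 0; 0 -50 0 0 0 0; 0 -75 0 0 0 0; 0 -105 0 0 0 0"

```text
clock: 15.28
ee_pos: [0.509, 0.1097, 0.2228]
tcp_rot: [[0.988, -0.001, 0.152], [-0.152, -0.0, 0.988], [-0.001, -1.0, -0.0]]
force: [1.0, -0.4, -0.7]
width: 0.047
```

Call:
step_arm --commands "0 -25 0 0 0 0; 0 -50 0 0 0 0; 0 -75 -20 0 0 0; 0 -90 -50 0 0 0; 0 -90 -80 0 0 0"

```text
clock: 15.7
ee_pos: [0.4976, 0.0303, 0.3163]
tcp_rot: [[0.989, 0.005, 0.15], [-0.15, 0.0, 0.989], [0.005, -1.0, 0.001]]
force: [0.9, -0.5, -0.9]
width: 0.0474
```

```bash
python3 - <<'E'
from h import *
c=cap("top");s=cap("side");o=observe(); print(o["ee_pos"],o["width"],o["force"])
for b in blobs(c,(20,90,90),(38,255,255)): print("yel",b[0],onz(c,*b[0],.088).round(4))
for n,q in(("t",c),("s",s)):
  for b in blobs(q,(103,140,70),(122,255,255),8):print("blue",n,b,onz(q,*b[0],.173).round(4))
a=cv2.resize(c["image"][215:315,210:340],None,fx=3,fy=3,interpolation=2)
b=cv2.resize(s["image"][190:290,260:390],None,fx=3,fy=3,interpolation=2)
cv2.imwrite("pics/p5.png",np.hstack([a,b])[:,:,::-1])
E
```

```text
[0.49696675 0.02798939 0.31391294] 0.04709570741309407 [0.12934126 0.32291658 0.43562634]
yel [287.  288.9] [0.4482 0.1227 0.088 ]
yel [389.3 342. ] [ 0.3308 -0.1136  0.088 ]
blue t (array([416.8, 228. ]), np.int32(43), array([413, 225,   9,   8], dtype=int32)) [ 0.5836 -0.1612  0.173 ]
blue s (array([305.5, 266.8]), np.int32(166), array([302, 255,   8,  26], dtype=int32)) [ 0.596  -0.2005  0.173 ]
```

View pics/p5.png

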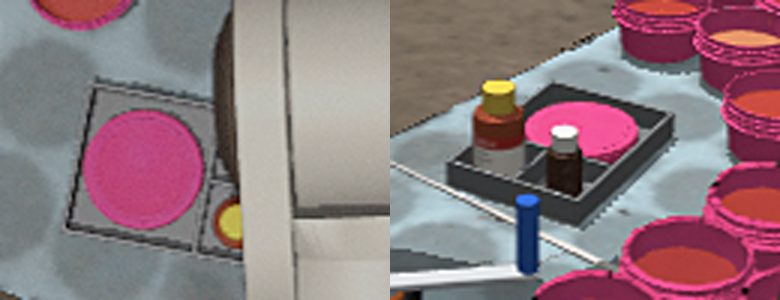

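Both bottles stand upright in the pockets. Next, the peg at about (0.584,-0.162). The needle must turn about 70°, so the mirror turns about 0.61 rad.

Call:
step_arm --commands "20 0 -25 0 0 0; 40 0 -60 0 0 0; 60 0 -90 0 0 0; 80 0 -120 0 0 0; 100 0 -150 0 0 0"

```text
clock: 16.22
ee_pos: [0.5738, -0.134, 0.3123]
tcp_rot: [[0.988, 0.0, 0.152], [-0.152, 0.0, 0.988], [0.0, -1.0, 0.0]]
force: [0.5, 0.6, 0.5]
width: 0.047
```

Call:
step_arm --commands "10 0 -15 0 0 0; 15 0 -25 0 0 0; 15 0 -25 0 0 0; 15 0 -25 0 0 0; 15 0 -25 0 0 0"

```text
clock: 16.63
ee_pos: [0.5841, -0.1585, 0.3123]
tcp_rot: [[0.988, 0.0, 0.151], [-0.151, 0.0, 0.988], [0.0, -1.0, 0.0]]
force: [0.1, 0.9, -0.2]
width: 0.0475
```

```bash
python3 - <<'E'
from h import *
s=cap("side");c=cap("top");o=observe(); print(o["ee_pos"],o["width"],o["force"])
for b in blobs(s,(103,140,70),(122,255,255),8):
  x,y,w,h=b[2]; print("blue",b, "bottom",onz(s,x+w/2-.5,y+h-1,.126).round(4),"top",onz(s,x+w/2-.5,y+2,.173).round(4))
print(proj(s,[.584,-.1615,.173]),proj(s,[.584,-.1615,.124]))
E
```

```text
[ 0.58407303 -0.15847665  0.31248578] 0.047287382821159914 [-0.85005584  0.41795183 -0.13164452]
blue (array([305.6, 266.9]), np.int32(165), array([302, 255,   8,  26], dtype=int32)) bottom [ 0.5851 -0.1727  0.126 ] top [ 0.5844 -0.1709  0.173 ]
(np.float64(307.2119451731354), np.float64(254.3755232373099)) (np.float64(307.1747219467033), np.float64(277.5538541371627))
```

Call:
step_arm --commands "0 20 -4 0 0 0; 0 45 -4 0 0 0; 0 70 -4 0 0 0; 0 90 -4 0 0 0; 0 102 -4 0 0 0"

```text
clock: 17.15
ee_pos: [0.5829, -0.1625, 0.2078]
tcp_rot: [[0.989, -0.002, 0.151], [-0.151, 0.001, 0.989], [-0.002, -1.0, 0.0]]
force: [0.4, 0.3, -0.6]
width: 0.0469
```

Call:
step_arm --commands "0 0 0 0 0 0; 0 0 0 0 0 0; 0 0 0 0 0 0; 0 0 0 0 0 0; 0 0 0 0 0 0" --claw -1 --newtons 30

```text
clock: 17.57
ee_pos: [0.584, -0.1642, 0.2115]
tcp_rot: [[0.988, 0.002, 0.153], [-0.153, -0.001, 0.988], [0.002, -1.0, -0.001]]
force: [-3.2, -4.2, 2.7]
width: 0.0131
```

Call:
step_arm --commands "0 0 0 0 0 0; 0 0 0 0 0 0; 0 0 0 0 0 0; 0 0 0 0 0 0; 0 0 0 0 0 0"

```text
clock: 17.98
ee_pos: [0.584, -0.1641, 0.2115]
tcp_rot: [[0.988, 0.002, 0.153], [-0.153, -0.001, 0.988], [0.002, -1.0, -0.001]]
force: [-3.2, -3.8, 5.6]
width: 0.0129
```

Call:
step_arm --commands "2.9 0 -4.3 0 0 0; 5.6 0 -8.7 0 0 0; 8.1 0 -13.3 0 0 0; 10.2 0 -18 0 0 0; 12.1 0 -22.8 0 0 0"

```text
clock: 18.4
ee_pos: [0.5939, -0.1871, 0.2116]
tcp_rot: [[0.989, 0.005, 0.151], [-0.151, 0.002, 0.989], [0.005, -1.0, 0.003]]
force: [5.1, 8.0, 3.8]
width: 0.0128
```

Call:
step_arm --commands "1.6 0 -5 0 0 0; 2.8 0 -10 0 0 0; 3.8 0 -15.1 0 0 0; 4.4 0 -20.2 0 0 0; 4.6 0 -23.9 0 0 0"

```text
clock: 18.82
ee_pos: [0.5951, -0.2117, 0.2115]
tcp_rot: [[0.989, 0.006, 0.151], [-0.151, 0.002, 0.989], [0.005, -1.0, 0.003]]
force: [8.0, 6.9, 1.0]
width: 0.0127
```

Call:
step_arm --commands "0 0 0 0 0 0; 0 0 0 0 0 0; 0 0 0 0 0 0; 0 0 0 0 0 0; 0 0 0 0 0 0"

```text
clock: 19.23
ee_pos: [0.5949, -0.2118, 0.2115]
tcp_rot: [[0.989, 0.005, 0.151], [-0.151, 0.001, 0.989], [0.005, -1.0, 0.001]]
force: [6.7, 2.2, 4.1]
width: 0.0134
```

```bash
cat > n.py <<'E'
from h import *
c=cap("top","pics/t9.png");s=cap("side","pics/s9.png");o=observe(); print(o["ee_pos"],o["width"],o["force"])
for n,q in(("t",c),("s",s)):
  for b in blobs(q,(7,170,130),(19,255,255),8): print("or",n,b,onz(q,*b[0],.113).round(4))
  for b in blobs(q,(20,90,90),(38,255,255)):
    if b[0][1]<300: print("yel",n,b,onz(q,*b[0],.088 if n=="t" else .080).round(4))
a=cv2.resize(c["image"][200:320,380:480],None,fx=4,fy=4,interpolation=2)
b=cv2.resize(s["image"][200:320,220:320],None,fx=4,fy=4,interpolation=2)
cv2.imwrite("pics/p6.png",np.hstack([a,b])[:,:,::-1])
E
python3 n.py
```

```text
[ 0.59493171 -0.21181284  0.21152734] 0.012751939245110092 [5.75115208 2.39764704 3.33559537]
or t (array([411.5, 267.2]), np.int32(39), array([403, 265,  23,   7], dtype=int32)) [ 0.5015 -0.1595  0.113 ]
yel t (array([288.7, 288.6]), np.int32(110), array([283, 283,  12,  12], dtype=int32)) [0.4489 0.1188 0.088 ]
or s (array([265.1, 272.4]), np.int32(28), array([262, 267,   8,  15], dtype=int32)) [ 0.4981 -0.1585  0.113 ]
or s (array([257.4, 289.2]), np.int32(13), array([254, 287,   9,   4], dtype=int32)) [ 0.5088 -0.213   0.113 ]
yel s (array([237.4, 237.7]), np.int32(133), array([232, 232,  12,  13], dtype=int32)) [ 0.3559 -0.0071  0.08  ]
yel s (array([200.9, 261.1]), np.int32(154), array([195, 255,  13,  14], dtype=int32)) [ 0.3329 -0.1228  0.08  ]
```

View pics/p6.png

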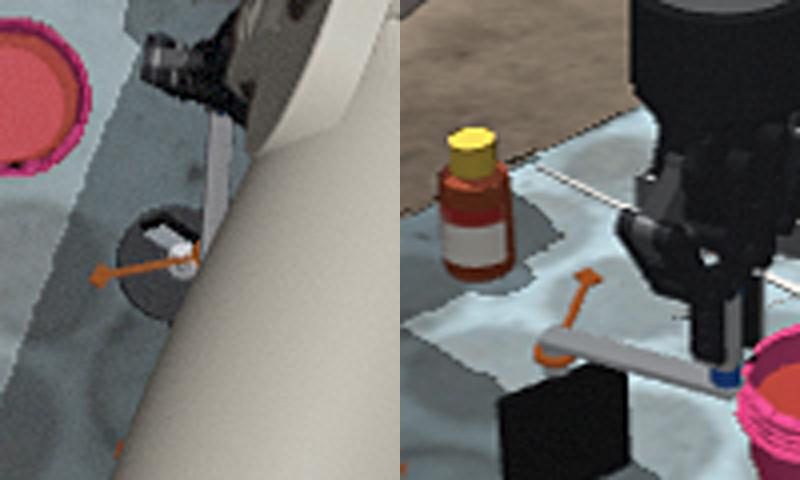

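The crops show the peg pinched and the needle (tip at crop (98,276), base (198,258)) turned towards the crate. I'll fit the needle line in both views.

```bash
cat > fit.py <<'E'
from h import *
import sys
cap_=np.array([.449,.119])
def fit(q,img,box):
    x,y,w,h=box; m=cv2.inRange(cv2.cvtColor(img,cv2.COLOR_RGB2HSV)[y:y+h,x:x+w],(5,110,100),(20,255,255))
    n,l,st,ce=cv2.connectedComponentsWithStats(m,connectivity=8)
    i=1+st[1:,4].argmax(); v,u=np.nonzero(l==i)
    P=np.array([onz(q,a+x,b+y,.113)[:2] for a,b in zip(u,v)]).astype(np.float32)
    dx,dy,px,py=cv2.fitLine(P,cv2.DIST_HUBER,0,.01,.01).ravel(); d=np.array([dx,dy]); p=np.array([px,py])
    t=(P-p)@d; return p,d,P,t.min(),t.max()
c=cap("top");s=cap("side")
i0=cv2.imread("pics/top0.png")[:,:,::-1].copy(); s0=cv2.imread("pics/side0.png")[:,:,::-1].copy()
H=np.array([.507,-.205])
for n,q,im,b in(("t0",c,i0,(420,258,15,42)),("s0",s,s0,(222,270,45,25)),("t1",c,c["image"],(398,255,36,22)),("s1",s,s["image"],(252,262,22,24))):
    p,d,P,a,e=fit(q,im,b); 
    if d@(p-H)<0: d=-d
    # lateral offset of cap in needle frame (y=left normal)
    nrm=np.array([-d[1],d[0]]); ends=[(p+k*d).round(4) for k in(a,e)]
    tip=P[np.argmax(np.linalg.norm(P-H,axis=1))]; th=(tip-H)/np.linalg.norm(tip-H)
    print(n,len(P),"head",np.degrees(np.arctan2(d[1],d[0])).round(1),"ends",ends,"hinge lat",((H-p)@nrm).round(4),"cap lat",((cap_-p)@nrm).round(4),"| tip head",np.degrees(np.arctan2(th[1],th[0])).round(1))
v=cap_-H;print("want",np.degrees(np.arctan2(v[1],v[0])))
E
python3 fit.py
```

```text
t0 82 head 170.2 ends [array([ 0.5054, -0.203 ], dtype=float32), array([ 0.4366, -0.1911], dtype=float32)] hinge lat 0.0017 cap lat -0.3077 | tip head 169.0
s0 98 head 165.2 ends [array([ 0.5188, -0.2126], dtype=float32), array([ 0.4426, -0.1925], dtype=float32)] hinge lat -0.0043 cap lat -0.3028 | tip head 170.4
t1 70 head 102.1 ends [array([ 0.5064, -0.1811], dtype=float32), array([ 0.4928, -0.118 ], dtype=float32)] hinge lat 0.0044 cap lat -0.007 | tip head 98.4
s1 40 head 103.0 ends [array([ 0.5027, -0.1809], dtype=float32), array([ 0.4919, -0.134 ], dtype=float32)] hinge lat 0.0013 cap lat -0.0151 | tip head 101.9
want 100.14915179896826
```

Call:
step_arm --commands "0 0 -0.5 0 0 0; 0 0 -1 0 0 0; 0 0 -1.5 0 0 0; 0 0 -1.8 0 0 0; 0 0 -1.8 0 0 0"

```text
clock: 19.85
ee_pos: [0.5948, -0.2133, 0.2115]
tcp_rot: [[0.989, 0.006, 0.151], [-0.151, 0.001, 0.989], [0.005, -1.0, 0.002]]
force: [7.0, 3.9, 3.2]
width: 0.0134
```

Call:
step_arm --commands "0 0 0 0 0 0; 0 0 0 0 0 0; 0 0 0 0 0 0; 0 0 0 0 0 0; 0 0 0 0 0 0"

```text
clock: 20.27
ee_pos: [0.5948, -0.2133, 0.2116]
tcp_rot: [[0.989, 0.006, 0.151], [-0.151, 0.001, 0.989], [0.005, -1.0, 0.002]]
force: [7.8, 4.1, 3.2]
width: 0.0131
```

```bash
sed -i 's/(398,255,36,22)/(402,255,32,22)/; s/(5,110,100),(20,255,255)/(6,140,110),(19,255,255)/' fit.py; python3 fit.py; python3 n.py
```

```text
t0 72 head 169.9 ends [array([ 0.498, -0.202], dtype=float32), array([ 0.4292, -0.1897], dtype=float32)] hinge lat 0.0014 cap lat -0.3074 | tip head 169.0
s0 87 head 165.3 ends [array([ 0.5204, -0.2133], dtype=float32), array([ 0.4443, -0.1933], dtype=float32)] hinge lat -0.0046 cap lat -0.3032 | tip head 170.4
t1 44 head 99.7 ends [array([ 0.5072, -0.1833], dtype=float32), array([ 0.4991, -0.1357], dtype=float32)] hinge lat 0.0039 cap lat 0.0066 | tip head 96.5
s1 35 head 101.3 ends [array([ 0.5035, -0.1775], dtype=float32), array([ 0.4941, -0.1303], dtype=float32)] hinge lat 0.002 cap lat -0.0049 | tip head 100.3
want 100.14915179896826
[ 0.59479023 -0.21330025  0.21155035] 0.013007458638293178 [7.09326963 4.19525624 4.07890945]
or t (array([410.6, 266.7]), np.int32(33), array([403, 265,  21,   6], dtype=int32)) [ 0.5026 -0.1574  0.113 ]
yel t (array([288.7, 288.6]), np.int32(110), array([283, 283,  12,  12], dtype=int32)) [0.4489 0.1188 0.088 ]
or s (array([265.9, 272.8]), np.int32(28), array([262, 268,   9,  14], dtype=int32)) [ 0.5001 -0.1592  0.113 ]
or s (array([257.4, 289.2]), np.int32(13), array([254, 287,   9,   4], dtype=int32)) [ 0.5088 -0.213   0.113 ]
yel s (array([237.4, 237.7]), np.int32(133), array([232, 232,  12,  13], dtype=int32)) [ 0.3559 -0.0071  0.08  ]
yel s (array([200.9, 261.1]), np.int32(155), array([194, 255,  14,  14], dtype=int32)) [ 0.3329 -0.1228  0.08  ]
```

```bash
python3 - <<'E'
from h import *
o=observe(); print(o["clock"],o["qd"].round(2),o["force"],sign_off())
E
```

```text
the job is handed in; nothing more can be done
20.4667 [ 0.03 -0.06 -0.09 -0.01  0.03 -0.03] [7.09326963 4.19525624 4.07890945] None
```

I've handed in the job at 20.5 s on the robot's clock. Both bottles stand in the crate, and the fingers are holding the mirror on its peg with the needle on the yellow cap.

- **Bottles:** I lowered the dye bottle (the farthest of the three yellow caps) into the near pocket and the dropper into the far one. I let each go only once it touched the floor. Pictures taken after release showed both upright. The dye cap, checked again at the end, was still at (0.449, 0.119). I did not check the dropper again after that.
- **Dropper grip:** the fingers closed to 26 mm, not the cap's 21 mm, so they probably held the shoulder. The bottle still hung upright and set down cleanly.
- **Mirror:** I turned it about 34° (0.59 rad), holding the peg with 30 N. At the end the arm was still, with about 8 N sideways at the wrist.
- **Needle aim:** the estimates differ, but all are inside the 21 mm limit. The cap was off the needle's line by +7 mm in the top view and −5 mm in the side view. The peg's arc suggests about −12 mm.
- **Bystanders:** I never approached the tub, lid, cup or scissors. I did not measure where they were at the end.

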